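# Clip the order tag onto the basket's bail

### The arm

A 6-joint arm with a two-finger parallel gripper is mounted at the origin on the work surface. World frame = base frame: x ahead of the robot, y to its left, z up, the work surface at z = 0. Lengths are in m, angles in rad, forces in N, time in s.
With the tool pointing down it reaches from about 0.3 to 0.775 m from the base axis. Payload 14.6 kg.
Tool frame: the origin (TCP) lies midway between the tips of the shut fingers; the grasp point (between the pads) lies 19 mm behind it (ctrl.pinch_z is the distance from the TCP to the grasp point, in m); z points along the fingers, y is the line along which they close (so a half turn about z gives the same grasp; the last joint's range is limited). The gripper opens to 94 mm and grips with 3 to 60 N. Pads are 16 mm wide; open, the fingers measure 119 mm over their backs; the gripper's body (75 mm by 177 mm) begins 78 mm behind the grasp point.
Start: joints at [-1.381, 0.3, 1.521, -0, 1.321, -0.067], TCP at [0.14, -0.532, 0.205] pointing down, gripper open.
Joint ranges: [-3.03, 3.03], [-0.79, 2.21], [0.23, 2.52], [-1.04, 4.18], [0, 3.07], [-2.55, 2.55]. Speed limits (rad/s): [2.22, 2.22, 2.57, 3.14, 3.14, 3.14].

### API

Orientations are given as [roll, pitch, yaw] about the fixed x, y, z axes, in that order (R = Rz(yaw) Ry(pitch) Rx(roll)).
In Python, from station import ctrl gives the robot as it stands.
- The arm moves only by the tool jog_arm, never from a script. Its argument "motion" is a list of rows, each a list of 7 numbers: the shift along the tool's x, y, z in m, then the turn, a rotation vector about the tool's x, y, z in rad, then the opening, from -1 (shut) to 1 (fully open). In form: [[tx, ty, tz, rx, ry, rz, gripper], ...]. A call has 1 to 5 rows; each row shifts and turns the commanded pose from where the row before left it, along the tool's axes as they then stand; what a row does not reach is not made up. A row lasts 1/10 s, in which the tool goes at most 50 mm and 8.59 degrees, less where a joint would pass 70% of its speed; a pose out of reach is approached as far as the arm can. A call is refused whole if a number of a shift passes 0.05 or a number of a turn 0.15, either way. A call with a gripper value outside its range is refused whole. The fingers move at their own pace and stop on an object; "squeeze" is the grip in N (left out, the last holds). Time passes only in rows, so rows that do not move let the fingers close. It gives the time, the measured TCP pose, the force, the opening and the grip force at its end, in the units of the state.
- ctrl.get_obs(): the state, without advancing time (a new reading comes with each control period).
- ctrl.camera(name): name is "scene" or "side" or "wrist"; returns the picture (384x512x3 uint8, red, green, blue); there is no depth.
- ctrl.camera_model(name): a dict with "intrinsics" (3x3 intrinsics, pixels), "rvec" (rotation vector, rad) and "tvec" (3), from world to camera coordinates, as OpenCV has them. Camera axes: x right, y down, z forward; pixel columns grow to the right and rows downward; lengths in m; the calibration is good to about 2 mm. A picture is of the moment at which its call begins: read the wrist's pose just before it. camera_model takes no time and is no camera call; for the wrist camera it gives the pose at the moment of the call.
- ctrl.hand_in(): hands the job in; it is judged then, once.
The state is a dict: "time_s": time; "qpos": joint angles; "joint_vel": joint speeds; "tau": joint torques, N m; "ee_pos": TCP position; "eef_rot": TCP orientation; "force": force on the tool from outside, world axes, zero at the start; "moment": the same for the moment, N m; "grip_width": finger opening in m; "grip_force": force on a finger pad.
Only numpy, scipy, OpenCV 4.12 (cv2) and the standard library are available. Lean on these libraries where they do the work, as an engineer would, in place of code of your own. Each camera call takes 0.05 s, during which the arm holds its last target. There are 200 camera calls.

### The job

Take the wooden order tag out of its rack and push its brass snap hook straight down over the bail (the carrying bar) of the finished rattan basket until the bar is inside the hook and the sprung gate flicks shut below it. Then pull up gently so that you feel the gate hold against the bar, lower the hook again until it rests on the bar, and let go, leaving the tag hanging upright on the bail by itself. Be gentle with the rattan, and leave the spool, the tin and the mallet where they are.

Things in the scene. Friction and masses are not known exactly. Their poses are not given: they have to be found in the camera images.
- tag: Snap hook with order tag, 0.14 to 0.22 kg, 97 mm tall, 36 mm wide along x, standing mouth down in the rack. Origin: middle of the underside (jaw tips), z up. z 52 to 97: wooden tag, to be gripped, 36 mm along x, 14 mm along y, red top edge. z 0 to 52: brass hook, 16 mm thick along y. It works either way round (half turn about z).
- tag_grip (a point): Middle of the wooden tag, a good height to grip: 78 mm above the tag's origin, on its z axis.
- hook_seat (a point): Seat: underside of the hook's bridge, 39.5 mm above the jaw tips. Below it two jaws (outer faces x = -18, +18) leave a mouth open downwards, 30 mm wide at the tips, narrowing to 16 mm at z = 10; the bar enters lying along y. Inside, the bar has room from x = -8 to +11. Centre of mass at about z = 33, so the hook hangs upright from its seat.
- gate (a joint): Sprung gate across the mouth: 0 = shut (level, 12 mm above the jaw tips), grows as it swings up into the hook, to 1.45 rad. Pushing the bar past it takes about 7 to 12 N. It flicks shut when the bar's centre is some 28 to 32 mm above the tips; at the seat that is 34.5 mm. It cannot swing down: with the bar inside, pulling the hook up from the seat brings the gate to bear on the bar after about 16 mm.
- gate_pivot (a point): Pivot of the steel gate, at x = +11 mm, z = 12 mm of the tag. The gate (gate_c0) is a plate 3 to 4 mm thick, 12 mm wide, 18 mm long; its tip lies at x = -7 mm when shut.
- basket: Lidded round rattan basket, heavy, fixed; 176 mm across, lid top 120 mm high. Origin: centre of its underside, z up. Its bail stands over the lid's middle: a straight level round bar (bail_c0) 10 mm thick along the basket's y, on two upright legs 12 mm thick at y = -62 and +62 mm. More than 20 N on basket or bail cracks the rattan.
- bail_low (a point): Point of the basket's axis 165 mm above its underside: the LOWEST place for the centre of the bail's bar. The legs stand an unknown amount out of their sleeves, so the bar's centre is 0 to 40 mm above this point; no reading tells how much: look or feel for it. It stays there, but yields springily by 1 mm per 7 N, up or down (5 mm at most).
- rack: Dark wooden rack block, fixed, 70 x 50 mm, 32 mm high, with a pocket 40 x 19 mm, floor 6 mm above the table, in which the tag stands. Origin: centre of the underside; the pocket's long side is along x, like the tag's.
- spool: Bystander: wooden spool, 56 mm across, 70 mm high, standing. Origin: centre of its underside.
- tin: Bystander: green tin, 64 mm across, 95 mm high, standing. Origin: centre of its underside.
- mallet: Bystander: mallet, 240 mm long, lying on the bench at the far side. Origin near its middle.
Things that resemble listed ones, but are neither listed nor needed, are in the scene too. Of the things that look like the basket, take the one that is farthest to the robot's left at the start.

How it is judged:
On the way, in this order (a step that is already met when the one before it is completed fails the run):
1. the bar is inside the hook, above the gate, and the gate has flicked shut below it (z of bail_c0 in the frame of tag between 0.022 and 0.039 m and x of bail_c0 in the frame of tag between -0.008 and 0.011 m and value of joint gate below 0.15 rad), for 0.1 s.
2. the hook is pulled up so that the shut gate bears on the bar with more than 2 N (contact force between gate_c0 and basket above 2 N and z of bail_c0 in the frame of tag between 0.013 and 0.022 m), for 0.1 s.
At the end, for the whole second after the job is handed in: The bar lies inside the hook against its seat (bar centre 28 to 39 mm above the jaw tips), the gate is shut below it (under 0.15 rad), and the tag hangs released on the bail, within 0.5 rad of upright and at rest (under 0.03 m/s) (z of bail_c0 in the frame of tag between 0.028 and 0.039 m and x of bail_c0 in the frame of tag between -0.01 and 0.013 m and y of bail_c0 in the frame of tag between -0.06 and 0.06 m and value of joint gate below 0.15 rad and angle between tag's own z axis and vertical below 0.5 rad and linear speed of tag below 0.03 m/s); the robot touches nothing.
It fails at once if the basket or its bail takes more than 20 N (contact force between anything else and basket above 20 N).
It fails at once if the spool is moved more than 20 mm or tipped (distance of spool from where it was at the start of the episode above 0.02 m or angle between spool's own z axis and vertical above 0.3 rad).
It fails at once if the tin is moved more than 20 mm or tipped (distance of tin from where it was at the start of the episode above 0.02 m or angle between tin's own z axis and vertical above 0.3 rad).
It fails at once if the mallet is moved more than 20 mm (distance of mallet from where it was at the start of the episode above 0.02 m).
It also fails if it takes over 64 s, if anything falls off the work surface, if the arm or the gripper's body presses on something with over 40 N, if the wrist force passes 120 N, or if a joint passes its speed limit or range.

## Working session

There is one attempt and no reset: what is moved stays moved. The work goes in short steps, Python scripts to look and compute and a tool call to move; the robot and the scene stay as the last step left them, time stands still between calls to the robot, and variables do not carry over. Pictures are saved under pics/ and viewed, at most 10 in all, crops included, and the job is handed in when it is done.

Besides the shell and the picture viewer there is one more tool, called after ">>>" as name(argument=value, ...) on one line, values as JSON. jog_arm: Moves the arm, as the interface text tells. Its arguments: {"type":"object","properties":{"motion":{"type":"array"},"squeeze":{"type":"number"}},"required":["motion"]}

```bash
mkdir -p pics; cat > h.py <<'E'
import numpy as np, cv2
from station import ctrl
def snap(n,f):
    m=ctrl.camera_model(n); im=ctrl.camera(n); cv2.imwrite('pics/'+f,cv2.cvtColor(np.array(im),cv2.COLOR_RGB2BGR)); return m
def ray(m,uv):
    R=cv2.Rodrigues(np.array(m['rvec'],float))[0]; t=np.array(m['tvec'],float).ravel()
    d=R.T@np.linalg.solve(np.array(m['intrinsics']),[uv[0],uv[1],1.]); return -R.T@t,d/np.linalg.norm(d)
def atz(m,uv,z):
    o,d=ray(m,uv); return o+d*(z-o[2])/d[2]
def tri(*mu):
    A=0;b=0
    for m,uv in mu:
        o,d=ray(m,uv);P=np.eye(3)-np.outer(d,d);A=A+P;b=b+P@o
    return np.linalg.solve(A,b)
def proj(m,p):
    return cv2.projectPoints(np.array([p],float),np.array(m['rvec'],float),np.array(m['tvec'],float),np.array(m['intrinsics'],float),None)[0].ravel()
E
python3 - <<'E'
from h import *
a=snap('scene','s1.png');b=snap('side','d1.png')
for m in(a,b): print(ray(m,(256,192)), m['intrinsics'][0])
print(ctrl.get_obs())
im=np.hstack([cv2.imread('pics/s1.png'),cv2.imread('pics/d1.png')])
E
```

```text
(array([1.08341529, 0.46893003, 0.7385709 ]), array([-0.54722732, -0.53854539, -0.64071142])) [393.26278126   0.         254.873844  ]
(array([ 0.20841123, -0.63361107,  0.93391735]), array([ 0.33040853,  0.53987089, -0.77418966])) [455.28850229   0.         251.83134393]
{'time_s': 0.1, 'qpos': array([-1.38061815e+00,  3.00399021e-01,  1.52150373e+00,  9.41775122e-06,
        1.32069409e+00, -6.65835257e-02]), 'joint_vel': array([ 0.00040978, -0.00148702, -0.00357783,  0.00010973, -0.0009675 ,
        0.00016283]), 'tau': array([ 5.62885507e-04, -5.32644582e+01, -3.53284228e+01,  7.09133665e-02,
        2.34739407e-02, -6.30713862e-05]), 'ee_pos': array([ 0.13963754, -0.53174329,  0.20495859]), 'eef_rot': array([-3.14059130e+00, -7.59151272e-05,  2.56759328e-01]), 'force': array([-0.51552583, -0.44917726,  0.57936507]), 'moment': array([-0.02447228,  0.04419066, -0.00146754]), 'grip_force': 0.0, 'grip_width': 0.09377053640908226}
```

View pics/s1.png

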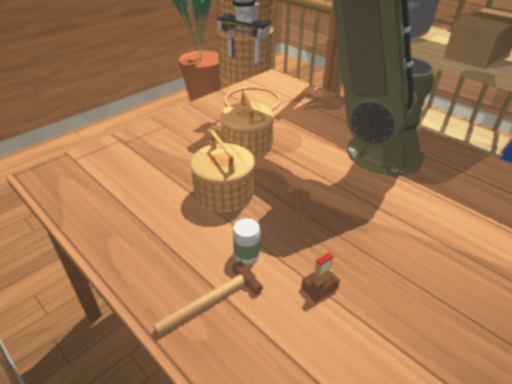

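View pics/d1.png

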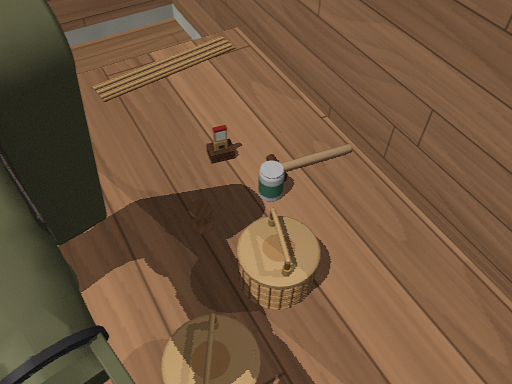

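The scene view shows two baskets, at (223,178) and (247,130), with the tag in its rack at (322,280). In the side view the baskets are at (280,255) and (211,355) and the rack is at (221,150). I'll enlarge the parts that matter.

```bash
python3 - <<'E'
from h import *
a=ctrl.camera_model('scene');b=ctrl.camera_model('side')
for n,m,uv,z in [('A scene',a,(223,162),.12),('B scene',a,(247,118),.12),('1 side',b,(280,250),.12),('2 side',b,(211,358),.12),('tin',a,(247,228),.095),('tin',b,(271,170),.095),('tag',a,(325,259),.103),('tag',b,(220,128),.103),('spool',a,(303,205),.035),('spool',b,(201,215),.035)]: print(n,atz(m,uv,z).round(3))
s=cv2.imread('pics/s1.png');d=cv2.imread('pics/d1.png')
g=lambda i,x,y,w,h,k: cv2.resize(i[y:y+h,x:x+w],(w*k,h*k),interpolation=cv2.INTER_CUBIC)
c=np.hstack([np.vstack([g(s,180,125,80,90,4),g(s,290,240,80,50,4)]),np.vstack([g(d,225,195,110,115,4)[:, :440],np.pad(g(d,190,110,80,25*1,4),((0,0),(0,120),(0,0)))])])
cv2.imwrite('pics/c1.png',c); print(c.shape)
E
```

```text
A scene [ 0.53  -0.203  0.12 ]
B scene [ 0.317 -0.33   0.12 ]
1 side [ 0.521 -0.226  0.12 ]
2 side [ 0.295 -0.357  0.12 ]
tin [0.64  0.005 0.095]
tin [ 0.634 -0.006  0.095]
tag [0.592 0.191 0.103]
tag [0.59  0.182 0.103]
spool [0.431 0.004 0.035]
spool [ 0.438 -0.004  0.035]
(560, 760, 3)
```

View pics/c1.png

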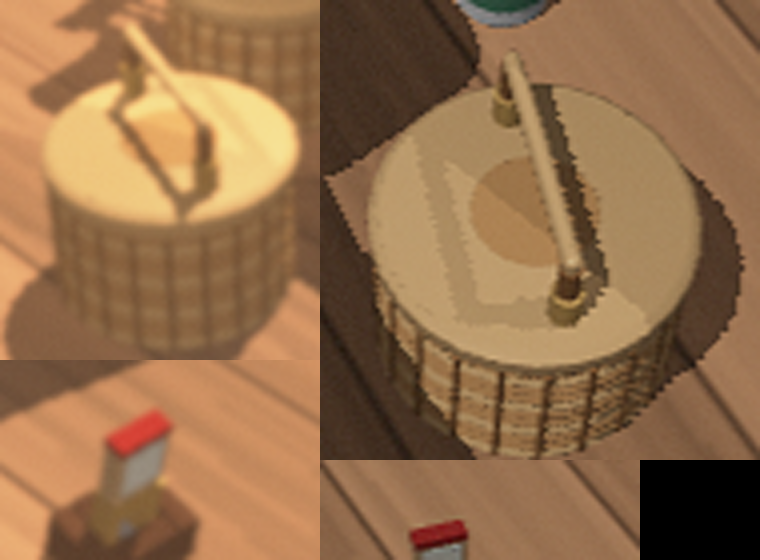

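The target bar's ends are at scene (212.5,132) and (231.5,157), and at side (288,260.5) and (273,209.5). The tag's red top runs from (317.5,260.8) to (332,255) in the scene view.

```bash
python3 - <<'E'
from h import *
a=ctrl.camera_model('scene');b=ctrl.camera_model('side')
p=tri((a,(231.5,157)),(b,(273,209.5)));q=tri((a,(212.5,132)),(b,(288,260.5)))
print('bar',p,q,np.linalg.norm(p-q),(p+q)/2,'yaw',np.arctan2(*(p-q)[1::-1]))
for m,u,v in((a,(317.5,260.8),(332,255)),(b,(212.8,127),(226.8,126))):
    x,y=atz(m,u,.103),atz(m,v,.103);print((x+y)/2,y-x,np.linalg.norm(y-x))
E
```

```text
bar [ 0.54218982 -0.15550862  0.16574683] [ 0.50163914 -0.27764782  0.1692697 ] 0.1287429673062607 [ 0.52191448 -0.21657822  0.16750826] yaw 1.2502427981055977
[0.5898358  0.18868989 0.103     ] [-0.03453156  0.0116917   0.        ] 0.03645716518274433
[0.59184023 0.18789538 0.103     ] [ 0.03438254 -0.01459685  0.        ] 0.037352739705538984
```

>>> jog_arm(motion=[[0, 0, -0.03, 0, 0, 0.123, 1], [0, 0, -0.03, 0, 0, 0.123, 1], [0, 0, -0.03, 0, 0, 0.123, 1], [0, 0, -0.03, 0, 0, 0.123, 1], [0, 0, -0.03, 0, 0, 0.123, 1]])

```text
time_s: 0.6
ee_pos: [0.1396, -0.5317, 0.3564]
eef_rot: [-3.141, 0.0, -0.363]
force: [-0.4, -1.0, 0.2]
grip_width: 0.0939
grip_force: 0.0
```

>>> jog_arm(motion=[[0.01, -0.045, 0, 0, 0, 0, 1], [0.01, -0.045, 0, 0, 0, 0, 1], [0.01, -0.045, 0, 0, 0, 0, 1], [0.01, -0.045, 0, 0, 0, 0, 1], [0.01, -0.045, 0, 0, 0, 0, 1]])

```text
time_s: 1.1
ee_pos: [0.2659, -0.337, 0.3552]
eef_rot: [-3.141, 0.0, -0.359]
force: [0.7, -1.2, -0.2]
grip_width: 0.0938
grip_force: 0.0
```

>>> jog_arm(motion=[[0.01, -0.045, 0, 0, 0, 0, 1], [0.01, -0.045, 0, 0, 0, 0, 1], [0.01, -0.045, 0, 0, 0, 0, 1], [0.01, -0.045, 0, 0, 0, 0, 1], [0.01, -0.045, 0, 0, 0, 0, 1]])

```text
time_s: 1.6
ee_pos: [0.3916, -0.1437, 0.3554]
eef_rot: [3.142, -0.0, -0.358]
force: [0.3, -0.2, 0.4]
grip_width: 0.0939
grip_force: 0.0
```

```bash
python3 - <<'E'
from h import *
m=snap('wrist','w1.png');o=ctrl.get_obs();print(o['ee_pos'],o['eef_rot'],o['qpos'],o['force'],ray(m,(256,192)))
for n,p in dict(tag=(.591,.188,.1),bar=(.522,-.2166,.17),tin=(.637,0,.09),spool=(.434,0,.07)).items(): print(n,proj(m,p))
E
```

```text
[ 0.39409013 -0.13928169  0.35526634] [-3.13994076e+00  1.86416654e-05 -3.54236972e-01] [-0.42847004 -0.07697952  1.59724035  0.00164807  1.62147286  1.49664665] [ 1.4413541   1.43605149 -0.04497503] (array([ 0.46218027, -0.17082833,  0.53471706]), array([-0.25716481,  0.08661563, -0.96247805]))
tag [ -5.87520468 115.13170531]
bar [272.2454336   47.42717152]
tin [95.88925957 34.92695934]
spool [162.21155159 165.86061608]
```

View pics/w1.png

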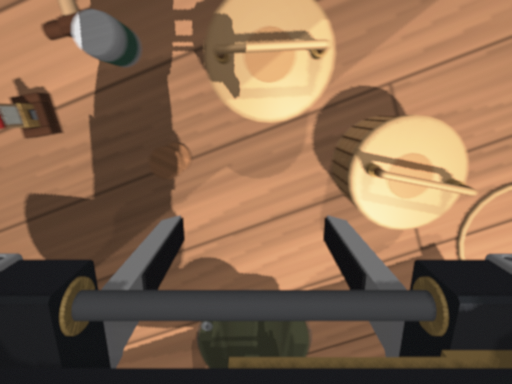

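>>> jog_arm(motion=[[0.01, -0.045, 0, 0, 0, 0, 1], [0.01, -0.045, 0, 0, 0, 0, 1], [0.01, -0.045, 0, 0, 0, 0, 1], [0.01, -0.045, 0, 0, 0, 0, 1], [0.01, -0.045, 0, 0, 0, 0, 1]])

```text
time_s: 2.15
ee_pos: [0.5175, 0.0494, 0.3552]
eef_rot: [3.141, 0.0, -0.358]
force: [0.2, -1.1, -0.2]
grip_width: 0.094
grip_force: 0.0
```

>>> jog_arm(motion=[[0.005, -0.045, 0, 0, 0, 0, 1], [0.005, -0.045, 0, 0, 0, 0, 1], [0, -0.036, 0, 0, 0, 0, 1], [0, 0, 0.03, 0, 0, 0, 1], [0, 0, 0, 0, 0, 0, 1]])

```text
time_s: 2.65
ee_pos: [0.5695, 0.1626, 0.3213]
eef_rot: [3.138, 0.006, -0.357]
force: [-0.9, -1.1, -0.2]
grip_width: 0.0941
grip_force: 0.0
```

```bash
python3 - <<'E'
from h import *
m=snap('wrist','w2.png');o=ctrl.get_obs();print(o['ee_pos'],o['eef_rot'],o['qpos'],o['force'],ray(m,(256,192)))
for n,p in dict(tag=(.591,.188,.103)).items(): print(n,proj(m,p))
E
```

```text
[0.56980265 0.16198665 0.32386037] [ 3.13928036  0.00338091 -0.35784218] [ 2.15204520e-01  3.45682917e-01  1.19144498e+00 -1.09886821e-04
  1.60855929e+00  2.14383520e+00] [ 0.20939293 -0.29087015  0.92402347] (array([0.6413404 , 0.13590216, 0.50012803]), array([-0.26386195,  0.08480666, -0.96082501]))
tag [229.99247833 158.2850289 ]
```

View pics/w2.png

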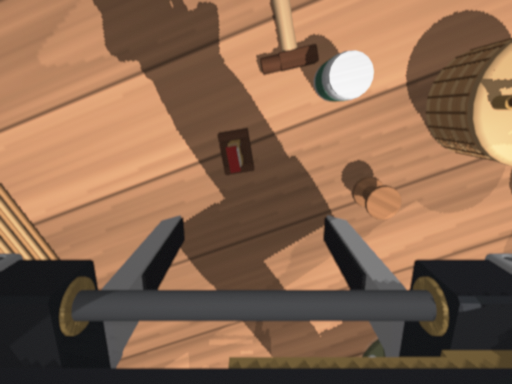

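The wrist view shows the red tag top at about (234,156), next to its prediction. The spool is at (378,195) and the bail's bar in w1 runs from (215,46) to (330,46). Next I'll refine the tag pose from its red blob.

```bash
python3 - <<'E'
from h import *
m=ctrl.camera_model('wrist');im=cv2.imread('pics/w2.png').astype(int)
k=((im[...,2]>90)&(im[...,1]<60)&(im[...,0]<60)).astype(np.uint8); k[:100]=0;k[200:]=0
print(k.sum()); c=max(cv2.findContours(k,0,1)[0],key=cv2.contourArea); r=cv2.minAreaRect(c);bx=cv2.boxPoints(r);print(bx)
P=np.array([atz(m,u,.103) for u in bx]);print(P);c=P.mean(0);print('c',c)
e=[P[(i+1)%4]-P[i] for i in range(4)]
for d in e: print(np.linalg.norm(d),np.arctan2(d[1],d[0]))
o=ctrl.get_obs();d=c-o['ee_pos'];y=o['eef_rot'][2];print('tool dx,dy',np.cos(y)*d[0]+np.sin(y)*d[1],np.sin(y)*d[0]-np.cos(y)*d[1])
g=cv2.resize(cv2.imread('pics/w2.png')[120:190,200:280],None,fx=7,fy=7);h=cv2.resize(cv2.imread('pics/w1.png')[20:80,190:350],None,fx=4,fy=4)
E
```

```text
162
[[226.60974 147.51219]
 [234.87317 145.74147]
 [239.6     167.8    ]
 [231.33658 169.57072]]
[[0.6072747  0.18663827 0.103     ]
 [0.60552988 0.17495948 0.103     ]
 [0.57416195 0.1800885  0.103     ]
 [0.57589316 0.19201868 0.103     ]]
c [0.59071492 0.18342623 0.103     ]
0.011808409265089536 -1.7191003475849436
0.03178448460749009 2.9795151073370394
0.012055127333934617 1.4266904401945408
0.03183943481388852 -0.1698004800972728
tool dx,dy 0.012078280736132175 -0.02740608909257443
```

>>> jog_arm(motion=[[0, 0, 0.02, 0, 0, -0.094, 1], [0, 0, 0.02, 0, 0, -0.094, 1], [0.017, -0.0246, 0.03, 0, 0, 0, 1], [0, 0, 0.03, 0, 0, 0, 1], [0, 0, 0.02, 0, 0, 0, 1]])

```text
time_s: 3.2
ee_pos: [0.5913, 0.1829, 0.2047]
eef_rot: [3.141, 0.001, -0.171]
force: [0.3, -0.4, -0.6]
grip_width: 0.0942
grip_force: 0.0
```

```bash
cat > red.py <<'E'
from h import *
o=ctrl.get_obs();m=snap('wrist','w3.png');im=cv2.imread('pics/w3.png').astype(int)
k=((im[...,2]>80)&(im[...,1]<70)&(im[...,0]<70)&(im[...,2]>2*im[...,1])).astype(np.uint8)
c=max(cv2.findContours(k,0,1)[0],key=cv2.contourArea);bx=cv2.boxPoints(cv2.minAreaRect(c));print(bx)
P=np.array([atz(m,u,.103) for u in bx]);c=P.mean(0);print('c',c,o['ee_pos'],o['eef_rot'],o['time_s'])
for i in range(4): d=P[(i+1)%4]-P[i];print(np.linalg.norm(d),np.arctan2(d[1],d[0]))
d=c-o['ee_pos'];y=o['eef_rot'][2];print('tool dx,dy',np.cos(y)*d[0]+np.sin(y)*d[1],np.sin(y)*d[0]-np.cos(y)*d[1])
u=bx.mean(0).astype(int);cv2.imwrite('pics/c3.png',cv2.resize(cv2.imread('pics/w3.png')[max(u[1]-60,0):u[1]+60,u[0]-80:u[0]+80],None,fx=4,fy=4))
E
python3 red.py
```

```text
[[245. 174.]
 [258. 174.]
 [258. 207.]
 [245. 207.]]
c [0.58910512 0.18461056 0.103     ] [0.59134341 0.18286182 0.20467   ] [ 3.14122827e+00  8.56315174e-04 -1.70936810e-01] 3.2
0.013034090321658191 -1.741476942524766
0.03488202420175486 2.9751235583106186
0.01345003545397339 1.4000550378141998
0.03488193634029329 -0.17839354337334284
tool dx,dy -0.002503140204450952 -0.0013425025649141803
```

View pics/c3.png

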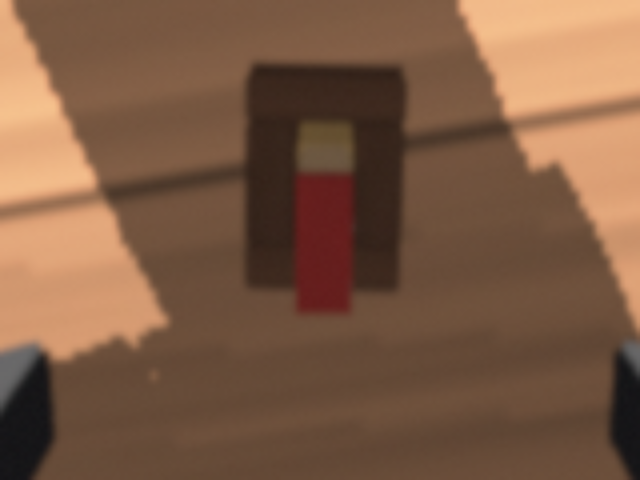

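The tag is square to the tool and almost centred. Descend and grip.

>>> jog_arm(motion=[[-0.002, -0.0013, 0.03, 0, 0, 0, 1], [0, 0, 0.03, 0, 0, 0, 1], [0, 0, 0.03, 0, 0, 0, 1], [0, 0, 0.03, 0, 0, 0, 1], [0, 0, 0.02, 0, 0, 0, 1]], squeeze=40)

```text
time_s: 3.75
ee_pos: [0.5899, 0.1843, 0.0656]
eef_rot: [-3.142, -0.0, -0.171]
force: [0.5, -0.2, 1.5]
grip_width: 0.0941
grip_force: 0.0
```

>>> jog_arm(motion=[[0, 0, 0, 0, 0, 0, 0], [0, 0, 0, 0, 0, 0, -0.5], [0, 0, 0, 0, 0, 0, -1], [0, 0, 0, 0, 0, 0, -1], [0, 0, 0, 0, 0, 0, -1]], squeeze=40)

```text
time_s: 4.25
ee_pos: [0.5899, 0.1852, 0.0665]
eef_rot: [-3.141, -0.001, -0.17]
force: [-0.9, -0.1, -0.2]
grip_width: 0.0575
grip_force: 0.0
```

>>> jog_arm(motion=[[0, 0, 0, 0, 0, 0, -1], [0, 0, 0, 0, 0, 0, -1], [0, 0, 0, 0, 0, 0, -1], [0, 0, 0, 0, 0, 0, -1], [0, 0, 0, 0, 0, 0, -1]])

```text
time_s: 4.75
ee_pos: [0.5895, 0.1851, 0.0654]
eef_rot: [3.142, 0.0, -0.17]
force: [0.1, -0.2, -0.3]
grip_width: 0.0171
grip_force: 0.0
```

>>> jog_arm(motion=[[0, 0, 0, 0, 0, 0, -1], [0, 0, 0, 0, 0, 0, -1], [0, 0, 0, 0, 0, 0, -1], [0, 0, 0, 0, 0, 0, -1], [0, 0, 0, 0, 0, 0, -1]])

```text
time_s: 5.25
ee_pos: [0.5895, 0.1851, 0.0654]
eef_rot: [-3.142, 0.0, -0.17]
force: [0.2, -0.2, -0.4]
grip_width: 0.0138
grip_force: 40.0
```

>>> jog_arm(motion=[[0, 0, -0.01, 0, 0, 0, -1], [0, 0, -0.02, 0, 0, 0, -1], [0, 0, -0.04, 0, 0, 0, -1], [0, 0, -0.045, 0, 0, 0, -1], [0, 0, -0.045, 0, 0, 0, -1]])

```text
time_s: 5.75
ee_pos: [0.5891, 0.185, 0.2278]
eef_rot: [-3.142, 0.0, -0.17]
force: [1.8, 0.5, -1.8]
grip_width: 0.0137
grip_force: 40.0
```

>>> jog_arm(motion=[[0, 0, -0.045, 0, 0, 0, -1], [0, 0, -0.045, 0, 0, 0, -1], [0, 0, -0.03, 0, 0, 0, -1], [0, 0, 0, 0, 0, 0, -1], [0, 0, 0, 0, 0, 0, -1]])

```text
time_s: 6.25
ee_pos: [0.5894, 0.1851, 0.3454]
eef_rot: [-3.142, -0.0, -0.17]
force: [0.1, 0.3, -2.9]
grip_width: 0.0137
grip_force: 40.0
```

>>> jog_arm(motion=[[0, 0, 0, 0, 0, 0.085, -1], [0, 0, 0, 0, 0, 0.085, -1], [-0.001, 0.0445, 0, 0, 0, 0, -1], [-0.001, 0.0445, 0, 0, 0, 0, -1], [-0.001, 0.0445, 0, 0, 0, 0, -1]])

```text
time_s: 6.75
ee_pos: [0.5408, 0.0591, 0.3434]
eef_rot: [3.14, 0.003, -0.339]
force: [0.9, -1.6, -0.7]
grip_width: 0.0138
grip_force: 40.0
```

>>> jog_arm(motion=[[-0.001, 0.0445, 0, 0, 0, 0, -1], [-0.001, 0.0445, 0, 0, 0, 0, -1], [-0.001, 0.0445, 0, 0, 0, 0, -1], [-0.001, 0.0445, 0, 0, 0, 0, -1], [-0.001, 0.0445, 0, 0, 0, 0, -1]])

```text
time_s: 7.25
ee_pos: [0.4618, -0.1491, 0.3439]
eef_rot: [-3.141, 0.003, -0.34]
force: [-0.0, -0.3, -2.1]
grip_width: 0.014
grip_force: 40.0
```

>>> jog_arm(motion=[[-0.001, 0.0445, 0, 0, 0, 0, -1], [0, 0, 0, 0, 0, 0, -1], [0, 0, 0, 0, 0, 0, -1], [0, 0, 0, 0, 0, 0, -1]])

```text
time_s: 7.65
ee_pos: [0.4475, -0.1886, 0.3447]
eef_rot: [-3.141, 0.001, -0.339]
force: [0.7, 0.5, -2.0]
grip_width: 0.0135
grip_force: 40.0
```

```bash
python3 - <<'E'
from h import *
o=ctrl.get_obs();m=snap('wrist','w4.png');np.save('m4.npy',m,allow_pickle=True);print(o['ee_pos'],o['eef_rot'],o['force'])
print(proj(m,(.522,-.2166,.17)),ray(m,(256,192)))
cv2.imwrite('pics/c4.png',cv2.resize(cv2.imread('pics/w4.png'),(800,600),interpolation=cv2.INTER_CUBIC))
E
```

```text
[ 0.44751538 -0.18862548  0.34465692] [-3.14117567e+00  1.37524343e-03 -3.39460098e-01] [ 0.71991039  0.46370604 -1.98387077]
[254.266869   107.84323403] (array([ 0.51874558, -0.21456013,  0.52382922]), array([-0.25995849,  0.08265318, -0.9620759 ]))
```

View pics/c4.png

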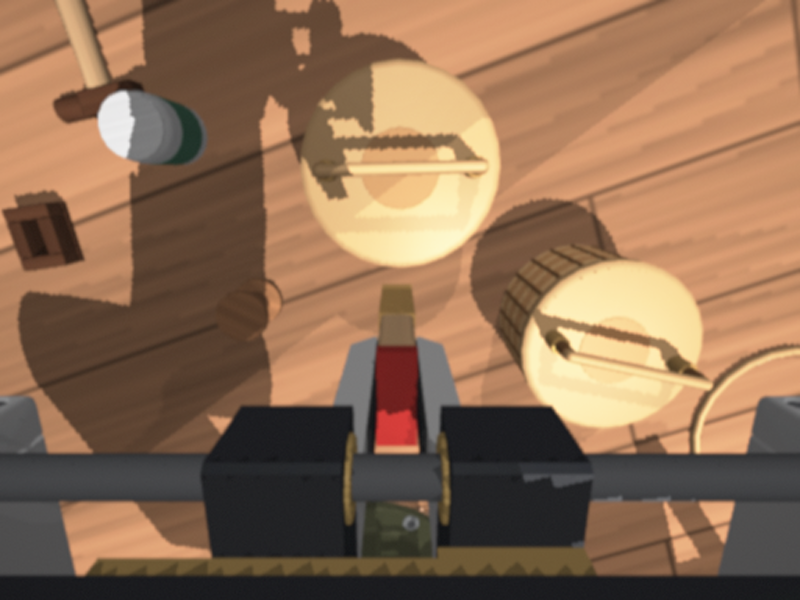

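The bar runs from (325,170) to (488,166) in the 800-pixel view. The lid disc spans columns 302 to 500 and rows 60 to 267, and the tag hangs straight in the grip.

```bash
python3 - <<'E'
from h import *
m=np.load('m4.npy',allow_pickle=True).item();s=.64
im=cv2.imread('pics/w4.png');g=im.astype(int)
# bar edges: per column bright ridge rows
for c in range(225,306,10): print(c,[int(v) for v in g[95:118,c].sum(1)])
a,b=(325*s,170*s),(488*s,166*s)
for z in(.165,.175,.185,.195,.205):
    p,q=atz(m,a,z),atz(m,b,z);d=p-q;print(z,(p+q)/2,np.linalg.norm(d),np.arctan2(d[1],d[0]))
L=[atz(m,(u*s,v*s),.12) for u,v in((302,163),(500,163),(401,60),(401,267))]
print('lid',(L[0]+L[1])/2,(L[2]+L[3])/2,np.linalg.norm(L[0]-L[1]),np.linalg.norm(L[2]-L[3]))
E
```

```text
225 [432, 532, 573, 579, 581, 578, 579, 571, 538, 502, 526, 586, 630, 644, 632, 563, 452, 439, 520, 566, 579, 579, 582]
235 [421, 497, 514, 516, 516, 513, 513, 504, 481, 477, 537, 603, 637, 645, 641, 602, 546, 513, 510, 513, 513, 515, 515]
245 [379, 471, 512, 519, 518, 519, 518, 509, 486, 493, 559, 620, 644, 650, 637, 593, 530, 504, 510, 518, 521, 519, 517]
255 [487, 519, 519, 521, 521, 521, 515, 500, 481, 511, 581, 632, 650, 651, 628, 575, 520, 499, 516, 525, 535, 553, 568]
265 [434, 503, 519, 522, 521, 522, 514, 493, 482, 528, 594, 637, 657, 655, 623, 563, 531, 544, 569, 578, 577, 576, 579]
275 [495, 520, 523, 526, 534, 546, 551, 526, 505, 551, 613, 646, 662, 655, 614, 554, 543, 565, 579, 580, 579, 580, 580]
285 [630, 642, 643, 645, 645, 645, 636, 588, 532, 568, 626, 653, 663, 650, 599, 561, 595, 642, 658, 657, 660, 661, 663]
295 [376, 379, 376, 375, 377, 373, 378, 418, 505, 585, 636, 660, 664, 639, 580, 536, 554, 595, 613, 616, 617, 620, 622]
305 [643, 643, 640, 623, 561, 451, 371, 406, 518, 598, 640, 666, 669, 631, 551, 456, 419, 496, 561, 599, 615, 619, 627]
0.165 [ 0.52005834 -0.22338519  0.165     ] 0.1257983665892709 1.2552607525330872
0.175 [ 0.52002175 -0.22313925  0.175     ] 0.12229256602408642 1.2552607525330872
0.185 [ 0.51998517 -0.22289331  0.185     ] 0.11878676545890188 1.2552607525330872
0.195 [ 0.51994858 -0.22264737  0.195     ] 0.11528096489371739 1.255260752533086
0.205 [ 0.519912   -0.22240143  0.205     ] 0.11177516432853288 1.255260752533086
lid [ 0.52571833 -0.22143711  0.12      ] [ 0.52056755 -0.21963901  0.12      ] 0.17146601152076663 0.1725975714006673
```

```bash
python3 - <<'E'
from h import *
m=np.load('m4.npy',allow_pickle=True).item()
im=cv2.imread('pics/w4.png')
print([(r,im[r,254].tolist()) for r in range(176,232,1) if r<190 or 196<r<206 or r>215]); print([(r,im[r,254].tolist()) for r in range(278,290)])
T=np.array([.4475,-.1886]);y=-.3395;ax=np.array([np.cos(y),np.sin(y)])
for r,z in((182.5,.2857),(202,.3377),(222,.3827),(222,.3777),(283.5,.3827)):
    p=atz(m,(254,r),z);print(r,z,(p[:2]-T)@ax)
print('bar',[(atz(m,(256,107.4),z)[:2]-T)@ax for z in (.165,.185,.205)])
n=np.array([np.cos(-.318),np.sin(-.318)]);d=np.array([.5208,-.2205])-T;print(d@n, np.sin(-.318)*d[0]-np.cos(-.318)*d[1])
E
```

```text
[(176, [95, 129, 179]), (177, [96, 131, 183]), (178, [98, 134, 186]), (179, [100, 136, 190]), (180, [100, 138, 190]), (181, [91, 131, 178]), (182, [78, 120, 159]), (183, [68, 111, 145]), (184, [62, 103, 134]), (185, [58, 96, 124]), (186, [55, 93, 119]), (187, [55, 92, 119]), (188, [55, 92, 118]), (189, [55, 92, 118]), (197, [56, 93, 119]), (198, [55, 92, 118]), (199, [58, 95, 120]), (200, [63, 98, 125]), (201, [70, 101, 128]), (202, [74, 101, 127]), (203, [75, 101, 125]), (204, [75, 100, 125]), (205, [75, 100, 124]), (216, [75, 101, 125]), (217, [75, 101, 125]), (218, [76, 101, 126]), (219, [73, 98, 123]), (220, [64, 86, 117]), (221, [47, 62, 105]), (222, [33, 39, 97]), (223, [26, 27, 94]), (224, [28, 30, 98]), (225, [27, 29, 104]), (226, [30, 32, 110]), (227, [31, 33, 113]), (228, [31, 33, 112]), (229, [31, 34, 112]), (230, [31, 32, 111]), (231, [31, 34, 112])]
[(278, [58, 62, 213]), (279, [57, 61, 211]), (280, [57, 61, 211]), (281, [57, 61, 210]), (282, [57, 61, 211]), (283, [58, 62, 210]), (284, [66, 80, 211]), (285, [91, 121, 218]), (286, [114, 155, 224]), (287, [122, 167, 227]), (288, [120, 164, 225]), (289, [105, 141, 194])]
182.5 0.2857 0.01680061750501233
202 0.3377 0.015983312575883125
222 0.3827 0.019377843598472545
222 0.3777 0.017378035781118944
283.5 0.3827 -0.01757661535397841
bar [np.float64(0.08013985423953857), np.float64(0.07989930810540141), np.float64(0.07965876197126424)]
0.07959902444963449 0.007382093650618069
```

>>> jog_arm(motion=[[0, 0, 0, 0, 0, -0.021, -1], [0.04, 0.0035, 0, 0, 0, 0, -1], [0.04, 0.0035, 0, 0, 0, 0, -1], [0, 0, 0.03, 0, 0, 0, -1], [0, 0, 0.03, 0, 0, 0, -1]])

```text
time_s: 8.2
ee_pos: [0.5223, -0.2207, 0.2839]
eef_rot: [-3.142, 0.0, -0.317]
force: [0.0, -0.4, -2.6]
grip_width: 0.0139
grip_force: 40.0
```

>>> jog_arm(motion=[[0, 0, 0.01, 0, 0, 0, -1], [0, 0, 0, 0, 0, 0, -1], [0, 0, 0, 0, 0, 0, -1], [0, 0, 0, 0, 0, 0, -1]])

```text
time_s: 8.6
ee_pos: [0.5216, -0.2212, 0.2772]
eef_rot: [3.141, -0.003, -0.319]
force: [-0.1, 0.5, -1.6]
grip_width: 0.014
grip_force: 40.0
```

```bash
python3 - <<'E'
from h import *
o=ctrl.get_obs();print(o['ee_pos'],o['eef_rot'],o['force'],o['moment'])
m=snap('side','d5.png');a=snap('scene','s5.png')
d=cv2.resize(cv2.imread('pics/d5.png')[130:300,200:340],(480,583),interpolation=cv2.INTER_CUBIC)
s=cv2.resize(cv2.imread('pics/s5.png')[80:215,180:255],(320,576),interpolation=cv2.INTER_CUBIC)
cv2.imwrite('pics/c5.png',np.hstack([d[:576],s]))
E
```

```text
[ 0.52155738 -0.22123459  0.27723423] [ 3.14122126e+00 -2.58342215e-03 -3.18821863e-01] [-0.1042228   0.45855266 -1.56483351] [-0.00722108  0.02911457 -0.02278226]
```

View pics/c5.png

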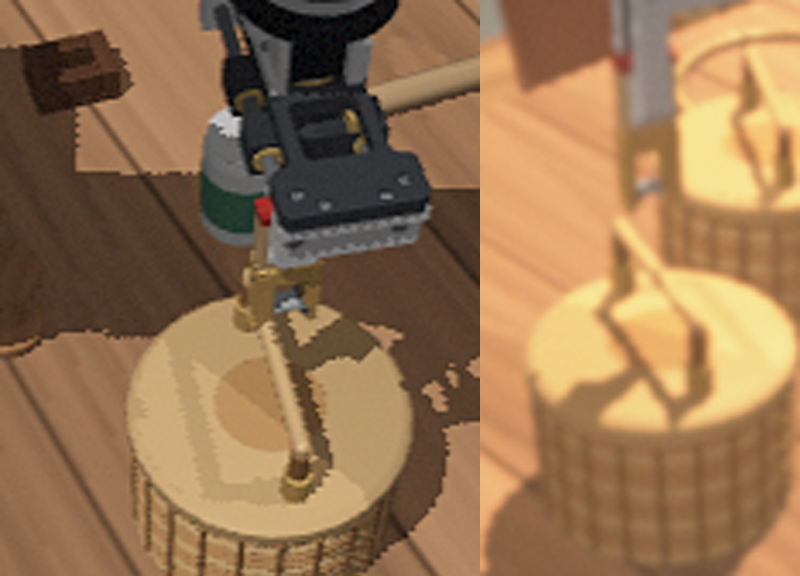

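The hook hangs over the bar with the jaws straddling it, still about 40 mm above. The bar looks to be near z = 0.17. I'll lower carefully and feel for it.

>>> jog_arm(motion=[[0, 0, 0.007, 0, 0, 0, -1], [0, 0, 0.007, 0, 0, 0, -1], [0, 0, 0.005, 0, 0, 0, -1], [0, 0, 0.003, 0, 0, 0, -1], [0, 0, 0, 0, 0, 0, -1]])

```text
time_s: 9.2
ee_pos: [0.521, -0.2212, 0.2529]
eef_rot: [-3.141, 0.001, -0.319]
force: [0.3, 0.2, -1.3]
grip_width: 0.0139
grip_force: 40.0
```

>>> jog_arm(motion=[[0, 0, 0.003, 0, 0, 0, -1], [0, 0, 0.003, 0, 0, 0, -1], [0, 0, 0.002, 0, 0, 0, -1], [0, 0, 0.002, 0, 0, 0, -1], [0, 0, 0, 0, 0, 0, -1]])

```text
time_s: 9.7
ee_pos: [0.5211, -0.2212, 0.2432]
eef_rot: [-3.142, 0.0, -0.319]
force: [-1.3, -1.2, -0.8]
grip_width: 0.0138
grip_force: 40.0
```

>>> jog_arm(motion=[[0, 0, 0.002, 0, 0, 0, -1], [0, 0, 0.002, 0, 0, 0, -1], [0, 0, 0.002, 0, 0, 0, -1], [0, 0, 0.002, 0, 0, 0, -1], [0, 0, 0, 0, 0, 0, -1]])

```text
time_s: 10.2
ee_pos: [0.5211, -0.2212, 0.2351]
eef_rot: [-3.142, 0.001, -0.319]
force: [0.2, 0.4, -2.2]
grip_width: 0.0139
grip_force: 40.0
```

>>> jog_arm(motion=[[0, 0, 0.002, 0, 0, 0, -1], [0, 0, 0.002, 0, 0, 0, -1], [0, 0, 0.002, 0, 0, 0, -1], [0, 0, 0, 0, 0, 0, -1]])

```text
time_s: 10.6
ee_pos: [0.5211, -0.2212, 0.2291]
eef_rot: [-3.142, 0.001, -0.319]
force: [0.6, -0.5, -3.0]
grip_width: 0.014
grip_force: 40.0
```

>>> jog_arm(motion=[[0, 0, 0.002, 0, 0, 0, -1], [0, 0, 0.002, 0, 0, 0, -1], [0, 0, 0, 0, 0, 0, -1]])

```text
time_s: 10.9
ee_pos: [0.5211, -0.2212, 0.2251]
eef_rot: [-3.142, 0.0, -0.319]
force: [-0.8, 0.4, -0.8]
grip_width: 0.0138
grip_force: 40.0
```

>>> jog_arm(motion=[[0, 0, 0.002, 0, 0, 0, -1], [0, 0, 0.002, 0, 0, 0, -1], [0, 0, 0, 0, 0, 0, -1]])

```text
time_s: 11.2
ee_pos: [0.5213, -0.2213, 0.2219]
eef_rot: [3.141, -0.001, -0.319]
force: [-0.3, -0.2, 5.4]
grip_width: 0.0135
grip_force: 40.0
```

Contact at TCP z ≈ 0.222, about 7 N upward with no side force, which fits the gate. I'll continue in small steps.

>>> jog_arm(motion=[[0, 0, 0.001, 0, 0, 0, -1], [0, 0, 0.001, 0, 0, 0, -1], [0, 0, 0, 0, 0, 0, -1]])

```text
time_s: 11.5
ee_pos: [0.5214, -0.2213, 0.2201]
eef_rot: [3.141, -0.001, -0.319]
force: [-0.6, 0.5, 7.0]
grip_width: 0.014
grip_force: 40.0
```

>>> jog_arm(motion=[[0, 0, 0.001, 0, 0, 0, -1], [0, 0, 0.001, 0, 0, 0, -1], [0, 0, 0, 0, 0, 0, -1]])

```text
time_s: 11.8
ee_pos: [0.5215, -0.2214, 0.2184]
eef_rot: [3.141, -0.002, -0.319]
force: [0.5, 0.7, 7.0]
grip_width: 0.0138
grip_force: 40.0
```

>>> jog_arm(motion=[[0, 0, 0.002, 0, 0, 0, -1], [0, 0, 0.002, 0, 0, 0, -1], [0, 0, 0, 0, 0, 0, -1]])

```text
time_s: 12.1
ee_pos: [0.522, -0.2216, 0.2146]
eef_rot: [3.141, -0.003, -0.319]
force: [2.6, -0.7, 8.5]
grip_width: 0.0138
grip_force: 40.0
```

>>> jog_arm(motion=[[0, 0, 0.002, 0, 0, 0, -1], [0, 0, 0.002, 0, 0, 0, -1], [0, 0, 0, 0, 0, 0, -1]])

```text
time_s: 12.4
ee_pos: [0.5223, -0.2217, 0.2106]
eef_rot: [3.141, -0.004, -0.319]
force: [3.6, -1.5, 7.0]
grip_width: 0.0137
grip_force: 40.0
```

>>> jog_arm(motion=[[0, 0, 0.002, 0, 0, 0, -1], [0, 0, 0.002, 0, 0, 0, -1], [0, 0, 0, 0, 0, 0, -1]])

```text
time_s: 12.7
ee_pos: [0.5222, -0.2216, 0.2064]
eef_rot: [3.141, -0.004, -0.319]
force: [4.0, -1.7, 5.5]
grip_width: 0.0135
grip_force: 40.0
```

>>> jog_arm(motion=[[0, 0, 0.002, 0, 0, 0, -1], [0, 0, 0.002, 0, 0, 0, -1], [0, 0, 0, 0, 0, 0, -1]])

```text
time_s: 13.0
ee_pos: [0.5222, -0.2216, 0.2019]
eef_rot: [3.141, -0.003, -0.319]
force: [6.1, -3.1, 0.9]
grip_width: 0.0136
grip_force: 40.0
```

>>> jog_arm(motion=[[0, 0, 0.001, 0, 0, 0, -1], [0, 0, 0.001, 0, 0, 0, -1], [0, 0, 0, 0, 0, 0, -1]])

```text
time_s: 13.3
ee_pos: [0.5221, -0.2216, 0.1996]
eef_rot: [3.141, -0.003, -0.319]
force: [7.1, -1.6, -2.5]
grip_width: 0.0139
grip_force: 40.0
```

>>> jog_arm(motion=[[0, 0, 0.001, 0, 0, 0, -1], [0, 0, 0.001, 0, 0, 0, -1], [0, 0, 0, 0, 0, 0, -1]])

```text
time_s: 13.6
ee_pos: [0.5209, -0.2211, 0.1969]
eef_rot: [-3.141, 0.001, -0.319]
force: [0.1, -0.2, -1.7]
grip_width: 0.0139
grip_force: 40.0
```

The side force vanished at TCP z ≈ 0.197, so the gate has flicked shut. I'll settle a little lower, then pull up gently.

>>> jog_arm(motion=[[0, 0, 0.001, 0, 0, 0, -1], [0, 0, 0, 0, 0, 0, -1], [0, 0, 0, 0, 0, 0, -1], [0, 0, 0, 0, 0, 0, -1]])

```text
time_s: 14.0
ee_pos: [0.5212, -0.2212, 0.1965]
eef_rot: [-3.142, -0.0, -0.319]
force: [0.8, -0.2, -1.2]
grip_width: 0.0135
grip_force: 40.0
```

>>> jog_arm(motion=[[0, 0, -0.003, 0, 0, 0, -1], [0, 0, -0.003, 0, 0, 0, -1], [0, 0, -0.003, 0, 0, 0, -1], [0, 0, -0.002, 0, 0, 0, -1], [0, 0, 0, 0, 0, 0, -1]])

```text
time_s: 14.5
ee_pos: [0.5213, -0.2212, 0.2079]
eef_rot: [3.142, -0.001, -0.319]
force: [0.3, -0.3, -1.5]
grip_width: 0.0138
grip_force: 40.0
```

>>> jog_arm(motion=[[0, 0, -0.001, 0, 0, 0, -1], [0, 0, -0.001, 0, 0, 0, -1], [0, 0, 0, 0, 0, 0, -1]])

```text
time_s: 14.8
ee_pos: [0.5212, -0.2212, 0.2096]
eef_rot: [3.142, -0.0, -0.319]
force: [-0.0, -1.3, -0.5]
grip_width: 0.0137
grip_force: 40.0
```

>>> jog_arm(motion=[[0, 0, -0.001, 0, 0, 0, -1], [0, 0, 0, 0, 0, 0, -1], [0, 0, 0, 0, 0, 0, -1]])

```text
time_s: 15.1
ee_pos: [0.5212, -0.2212, 0.2105]
eef_rot: [3.142, -0.0, -0.319]
force: [1.0, 0.5, -2.0]
grip_width: 0.0138
grip_force: 40.0
```

>>> jog_arm(motion=[[0, 0, -0.001, 0, 0, 0, -1], [0, 0, 0, 0, 0, 0, -1], [0, 0, 0, 0, 0, 0, -1]])

```text
time_s: 15.4
ee_pos: [0.5211, -0.2212, 0.2114]
eef_rot: [-3.142, 0.0, -0.319]
force: [0.4, -0.9, -2.0]
grip_width: 0.0136
grip_force: 40.0
```

>>> jog_arm(motion=[[0, 0, -0.001, 0, 0, 0, -1], [0, 0, 0, 0, 0, 0, -1], [0, 0, 0, 0, 0, 0, -1]])

```text
time_s: 15.7
ee_pos: [0.5211, -0.2211, 0.2121]
eef_rot: [-3.142, 0.001, -0.319]
force: [0.2, 1.0, -6.9]
grip_width: 0.0134
grip_force: 40.0
```

>>> jog_arm(motion=[[0, 0, -0.001, 0, 0, 0, -1], [0, 0, 0, 0, 0, 0, -1], [0, 0, 0, 0, 0, 0, -1]])

```text
time_s: 16.0
ee_pos: [0.521, -0.2211, 0.2129]
eef_rot: [-3.141, 0.001, -0.319]
force: [1.8, -0.1, -11.5]
grip_width: 0.0136
grip_force: 40.0
```

The gate holds at about 9 N. Now lower back to the seat.

>>> jog_arm(motion=[[0, 0, 0, 0, 0, 0, -1], [0, 0, 0.004, 0, 0, 0, -1], [0, 0, 0.005, 0, 0, 0, -1], [0, 0, 0.005, 0, 0, 0, -1], [0, 0, 0.002, 0, 0, 0, -1]])

```text
time_s: 16.5
ee_pos: [0.5211, -0.2212, 0.1972]
eef_rot: [-3.142, -0.0, -0.319]
force: [0.6, 0.5, -2.3]
grip_width: 0.0139
grip_force: 40.0
```

>>> jog_arm(motion=[[0, 0, 0.001, 0, 0, 0, -1], [0, 0, 0, 0, 0, 0, -1], [0, 0, 0, 0, 0, 0, -1]])

```text
time_s: 16.8
ee_pos: [0.5212, -0.2212, 0.1966]
eef_rot: [3.142, -0.0, -0.319]
force: [-0.5, 0.7, -1.6]
grip_width: 0.0141
grip_force: 40.0
```

>>> jog_arm(motion=[[0, 0, 0.0007, 0, 0, 0, -1], [0, 0, 0, 0, 0, 0, -1], [0, 0, 0, 0, 0, 0, -1]])

```text
time_s: 17.1
ee_pos: [0.5212, -0.2212, 0.1958]
eef_rot: [-3.142, -0.0, -0.319]
force: [-0.2, 0.1, -1.9]
grip_width: 0.0139
grip_force: 40.0
```

>>> jog_arm(motion=[[0, 0, 0.0007, 0, 0, 0, -1], [0, 0, 0, 0, 0, 0, -1], [0, 0, 0, 0, 0, 0, -1]])

```text
time_s: 17.4
ee_pos: [0.5212, -0.2212, 0.1951]
eef_rot: [3.142, -0.0, -0.319]
force: [0.9, -0.2, -1.8]
grip_width: 0.0137
grip_force: 40.0
```

>>> jog_arm(motion=[[0, 0, 0.0007, 0, 0, 0, -1], [0, 0, 0, 0, 0, 0, -1], [0, 0, 0, 0, 0, 0, -1]])

```text
time_s: 17.7
ee_pos: [0.5212, -0.2212, 0.1946]
eef_rot: [3.142, -0.0, -0.319]
force: [-0.2, -0.1, 1.9]
grip_width: 0.014
grip_force: 40.0
```

Seated on the bar. Ease off slightly and release.

>>> jog_arm(motion=[[0, 0, -0.0003, 0, 0, 0, -1], [0, 0, 0, 0, 0, 0, -1], [0, 0, 0, 0, 0, 0, -1]], squeeze=8)

```text
time_s: 18.0
ee_pos: [0.5212, -0.2212, 0.1947]
eef_rot: [3.142, -0.0, -0.319]
force: [0.0, 0.0, -0.4]
grip_width: 0.0139
grip_force: 8.0
```

>>> jog_arm(motion=[[0, 0, 0, 0, 0, 0, -0.6], [0, 0, 0, 0, 0, 0, -0.5], [0, 0, 0, 0, 0, 0, -0.3], [0, 0, 0, 0, 0, 0, -0.1], [0, 0, 0, 0, 0, 0, 0]])

```text
time_s: 18.5
ee_pos: [0.5212, -0.2212, 0.1946]
eef_rot: [-3.142, -0.0, -0.319]
force: [0.3, 0.7, 0.1]
grip_width: 0.0439
grip_force: 0.0
```

>>> jog_arm(motion=[[0, 0, 0, 0, 0, 0, 0], [0, 0, 0, 0, 0, 0, 0], [0, 0, 0, 0, 0, 0, 0], [0, 0, -0.01, 0, 0, 0, 0], [0, 0, -0.02, 0, 0, 0, 0]])

```text
time_s: 19.0
ee_pos: [0.5207, -0.221, 0.2244]
eef_rot: [-3.141, 0.002, -0.319]
force: [0.7, 0.2, -0.3]
grip_width: 0.0474
grip_force: 0.0
```

>>> jog_arm(motion=[[0, 0, -0.03, 0, 0, 0, 0], [0, 0, -0.03, 0, 0, 0, 0], [0, 0, -0.03, 0, 0, 0, 0], [0, 0, 0, 0, 0, 0, 0], [0, 0, 0, 0, 0, 0, 0]])

```text
time_s: 19.5
ee_pos: [0.5212, -0.2212, 0.3152]
eef_rot: [3.141, -0.001, -0.319]
force: [-0.3, -0.1, -0.1]
grip_width: 0.0472
grip_force: 0.0
```

```bash
python3 - <<'E'
from h import *
o=ctrl.get_obs();print(o['ee_pos'],o['force'],o['grip_width'])
m=snap('side','d6.png');a=snap('scene','s6.png')
d=cv2.resize(cv2.imread('pics/d6.png')[130:300,200:340],(480,583),interpolation=cv2.INTER_CUBIC)
s=cv2.resize(cv2.imread('pics/s6.png')[80:215,180:255],(320,576),interpolation=cv2.INTER_CUBIC)
cv2.imwrite('pics/c6.png',np.hstack([d[:576],s]))
E
```

```text
[ 0.52116212 -0.22120972  0.3151634 ] [-0.26867124 -0.11056516 -0.12900282] 0.047161957177126006
```

View pics/c6.png

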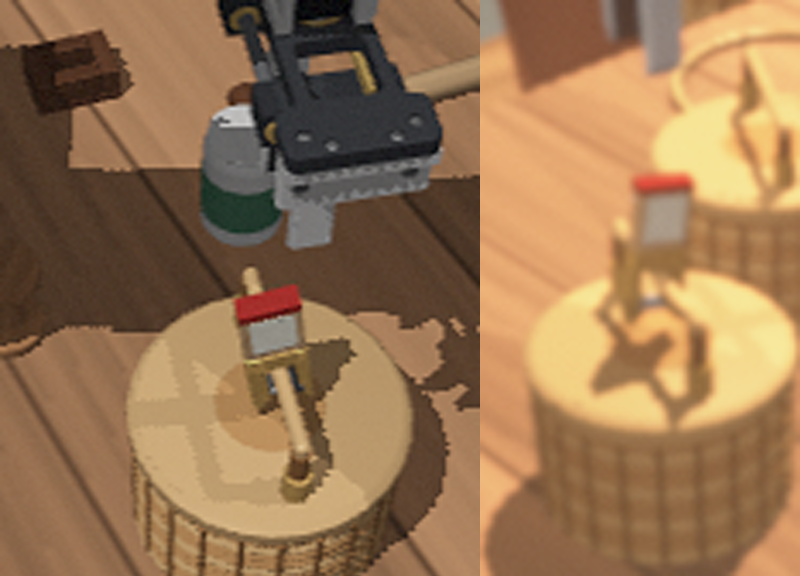

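The tag hangs upright on the bail with the gripper clear of it. I'll let any swing settle, then hand in.

>>> jog_arm(motion=[[0, 0, 0, 0, 0, 0, 0], [0, 0, 0, 0, 0, 0, 0], [0, 0, 0, 0, 0, 0, 0], [0, 0, 0, 0, 0, 0, 0], [0, 0, 0, 0, 0, 0, 0]])

```text
time_s: 20.1
ee_pos: [0.5212, -0.2212, 0.3146]
eef_rot: [-3.142, 0.0, -0.319]
force: [0.8, 0.5, -0.6]
grip_width: 0.047
grip_force: 0.0
```

>>> jog_arm(motion=[[0, 0, 0, 0, 0, 0, 0], [0, 0, 0, 0, 0, 0, 0], [0, 0, 0, 0, 0, 0, 0], [0, 0, 0, 0, 0, 0, 0], [0, 0, 0, 0, 0, 0, 0]])

```text
time_s: 20.6
ee_pos: [0.5212, -0.2212, 0.3147]
eef_rot: [-3.142, -0.0, -0.319]
force: [-0.2, -0.1, 0.3]
grip_width: 0.0467
grip_force: 0.0
```

```bash
python3 -c "
from station import ctrl
print(ctrl.hand_in())"
```

```text
the job is handed in; nothing more can be done
None
```

The tag hangs upright and released on the left basket's bail; the gate snapped shut and held a pull of about 9 N, and the job was handed in at 20.6 s (no verdict was returned).

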